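# Open the filter door of a bench chiller

## Task

Open the filter door of the blue bench chiller: pull the spring collar of its bolt back, turn it and let it park so that the bolt stays withdrawn, and turn the quarter-turn catch all the way off the door. Then swing the door wide open (about 70 degrees) by its pull tab and leave it standing so, without shifting the other things on and around the chiller.

Things in the scene. Friction and masses are not known exactly. Their poses are not given: they have to be found in the camera images.
- cabinet: blue bench chiller, a fixed box 240 (x) by 380 (y) by 110 mm high; origin under its centre, x axis pointing away from the door side, y to the left. Its fittings stand on its top face (z 110) along the front edge, from left to right: pull tab (y +75), quarter-turn catch (y -20), spring bolt with collar (y -50 to -185); the top is clear between them
- door_hinge (a point): point on the vertical hinge line of the door, at the height of the cabinet's top face, at the left front corner (cabinet x -126, y +170)
- door (a joint): door angle, rad: 0 closed, grows to 1.75 as it swings out towards -x of the cabinet (clockwise from above). White panel 238 mm wide with a flat lip folded back over the top (6 mm above the top face). It stays where it is left (friction 0.15 Nm) and is held shut, with a little play, by the bolt and by the catch
- pull_tab (a point): top centre of the steel pull tab, an upright plate 40 wide (along cabinet y), 5 thick, top rim 9 thick, 52 mm above the cabinet's top, 95 mm to the right of the hinge line; push its rear face (+x side) towards the front with a finger reaching down behind it; moves with the door
- catch (a joint): quarter-turn catch angle, rad: 0 locked (tongue pointing to the front, over the door's strike, finger post to the rear), 1.57 fully unlocked, clockwise from above (the post travels from the rear to the right). Stiff (0.12 Nm), stays where left
- catch_post (a point): top centre of the catch's upright finger post, 14 mm diameter, its top 58 mm and its foot 20 mm above the cabinet's top, 50 mm from the pivot; moves with the catch
- catch_pivot (a point): point on the catch's vertical pivot line at the cabinet's top face (cabinet x -60, y -20)
- bolt (a joint): how far the bolt and its collar are pulled back, m: 0 in the door's keeper, 0.023 at the stop; backwards is along -y of the cabinet (to the right). Spring: 5 N at 0, 10 N at the stop. The collar turns only at 0.0185 or more; let go after the full turn it drops into a notch and stays parked at 0.015, clear of the keeper; let go sooner it springs back
- collar (a joint): turn of the collar (tube 48 diameter, 46 long) about the bolt's axis, rad: 0 locked, stop at 1.05; grows as its ear swings towards +x of the cabinet. The parking notch takes it from about 0.8 on. At 0 the ear leans 0.3 rad from upright towards -x, at 1.05 it leans 0.75 rad towards +x
- collar_axis (a point): fixed point on the bolt's axis, which lies along cabinet y, 36 mm above the cabinet's top (cabinet x -105); level with the middle of the collar when bolt reads 0. On the left of the collar stands the fixed bolt housing (cabinet y -69 to -91, 60 mm above the top), on the right a tail bracket (y -177 to -185, 50 mm above the top)
- ear_corner (a point): top of the inner corner of the collar's L-shaped ear, 63 mm out from the axis; moves with it. The rear plate, 7 thick and 10 mm lower (53 from the axis), reaches 32 mm from the corner towards -x of the cabinet (the robot); the side plate, 8 thick, reaches 29 mm from it to +y. A finger coming down inside the corner can pull the rear plate towards -y and then push the side plate towards +x
- timer: bystander: flat white timer 65 x 65 x 18 mm on the cabinet's top, rear left; origin under its centre
- jar: bystander: jar 52 diameter, 65 tall, on the cabinet's top, rear right; origin under its centre
- beaker: bystander: glass beaker 64 diameter, 85 tall, on the bench in front of the right part of the cabinet, outside the door's sweep; origin under its centre
- bottle: bystander: bottle 60 diameter, 130 tall, on the bench to the left; origin under its centre
- gel_tray: bystander: blue open tray 110 x 150 x 35 mm on the bench, left; origin under its centre
- tip_box: bystander: blue tip box 85 x 120 x 62 mm on the bench, right; origin under its centre
- marker: bystander: marker pen 130 mm long, 15 thick, lying on the bench, front right; origin under its middle

How it is judged:
On the way, in this order (a step that is already met when the one before it is completed fails the run):
1. the bolt is parked withdrawn (collar turned and resting in its notch) and the catch is turned off the door, the door still shut (value of joint bolt between 0.0125 and 0.0175 m and value of joint collar above 0.7 rad and value of joint catch above 1.3 rad and value of joint door below 0.2 rad), for 0.2 s.
2. the door is swung wide open (value of joint door above 1.05 rad), for 0.2 s.
At the end, for the whole second after the job is handed in: the door stands still at 60 degrees (1.05 rad) or more, the collar rests turned (over 0.7 rad) in its parking notch with the bolt withdrawn 12.5 to 17.5 mm, and the catch is at 1.3 rad or more (value of joint door above 1.05 rad and value of joint bolt between 0.0125 and 0.0175 m and value of joint collar above 0.7 rad and value of joint catch above 1.3 rad and velocity of joint door between -0.05 and 0.05 rad/s); the robot touches nothing.
It fails at once if a bystander is shifted by more than 30 mm (distance of any of timer, jar, beaker, bottle, gel_tray, tip_box, marker from where it was at the start of the episode above 0.03 m).
It also fails if it takes over 64 s, if anything falls off the work surface, if the arm or the gripper's body presses on something with over 40 N, if the wrist force passes 120 N, or if a joint passes its speed limit or range.

## Robot

A 6-joint arm with a two-finger parallel gripper is mounted at the origin on the work surface. World frame = base frame: x ahead of the robot, y to its left, z up, the work surface at z = 0. Lengths are in m, angles in rad, forces in N, time in s.
With the tool pointing down it reaches from about 0.3 to 0.875 m from the base axis. Payload 6.4 kg.
Tool frame: the origin (TCP) lies on the centre line of the jaws, within the pads' length; the fingertips stand 25 mm ahead of it and the grasp point (between the pads) lies 6 mm ahead of it (ctrl.tip_reach is the distance from the TCP to the fingertips, in m); z points along the fingers, y is the line along which they close (so a half turn about z gives the same grasp; the last joint's range is limited). The gripper opens to 85 mm and grips with 20 to 120 N. Pads are 22 mm wide; open, the fingers measure 114 mm over their backs; the gripper's body (76 mm by 85 mm) begins 54 mm behind the grasp point. The pads swing forward as they close: fully open they stand 13 mm farther back than shut.
Start: joints at [-1.471, 0.181, 1.607, -0, 1.354, -0.206], TCP at [0.173, -0.548, 0.256] pointing down, gripper open.
Joint ranges: [-2.99, 2.99], [-0.89, 2.07], [0.3, 2.58], [-1.14, 4.28], [0, 2.63], [-3.12, 3.12]. Speed limits (rad/s): [2.57, 2.57, 3.01, 3.14, 3.14, 3.14].

## Interface

Orientations are given as a unit quaternion [w, x, y, z].
In Python, from bench import ctrl gives the robot as it stands.
- The arm moves only by the tool servo_tool, never from a script. Its argument "motion" is a list that holds one entry, the list of rows, each a list of 5 numbers: the shift along the tool's x, y, z in cm, then the turn about the tool's z in degrees, then the closure, from -1 (fully open) to 1 (shut). In form: [[[dx, dy, dz, twist, claw], ...]]. A call has 1 to 5 rows; each row is the pose to reach, as a shift and turn from the pose commanded when the call began, along the tool's axes at that moment; what a row does not reach only later rows make up. A row lasts 1/10 s, in which the tool goes at most 50 mm and 8.59 degrees, less where a joint would pass 70% of its speed; a pose out of reach is approached as far as the arm can. A call with a gripper value outside its range is refused whole. The fingers move at their own pace and stop on an object; the grip force is fixed at half the most. Time passes only in rows, so rows that repeat a pose let the fingers close. It gives the time, the measured TCP pose, the force, the opening and the grip force at its end, in the units of the state.
- ctrl.get_obs(): the state, without advancing time (a new reading comes with each control period).
- ctrl.camera(name): name is "scene" or "top" or "wrist"; returns a dict with "pixels" (400x640x3 uint8, red, green, blue), "depth" (400x640 float32, m along the optical axis (not along the pixel's ray), 0 where there is no reading), "fx", "fy", "cx", "cy" (pixels), "R" (3x3) and "t" (3): a world point X has camera coordinates R X + t; the wrist camera has in their place "hand_eye" (4x4, takes a point from camera to tool coordinates, whose origin is the TCP and whose axes are the flange's). Camera axes: x right, y down, z forward; pixel columns grow to the right and rows downward; lengths in m; the calibration is good to about 2 mm. The wrist camera is an equidistant fisheye: a pixel r from the principal point sees the ray r / f radians off the axis. A picture is of the moment at which its call begins: read the wrist's pose just before it.
- ctrl.hand_in(): hands the job in; it is judged then, once.
The state is a dict: "time_s": time; "q": joint angles; "dq": joint speeds; "joint_efforts": joint torques, N m; "eef_pos": TCP position; "eef_rot": TCP orientation; "wrist_force": force on the tool from outside, world axes, zero at the start; "torque": the same for the moment, N m; "opening": opening from 0.0 (shut) to 1.0 (fully open); "grasp_force": force on a finger pad.
Only numpy, scipy, OpenCV 4.12 (cv2) and the standard library are available. Lean on these libraries where they do the work, as an engineer would, in place of code of your own. Each camera call takes 0.05 s, during which the arm holds its last target. There are 200 camera calls.

## Working session

There is one attempt and no reset: what is moved stays moved. The work goes in short steps, Python scripts to look and compute and a tool call to move; the robot and the scene stay as the last step left them, time stands still between calls to the robot, and variables do not carry over. Pictures are saved under pics/ and viewed, at most 10 in all, crops included, and the job is handed in when it is done.

Besides the shell and the picture viewer there is one more tool, called after ">>>" as a command line: name --argument value ..., lists and objects as JSON in quotes. servo_tool: Moves the arm, as the interface text tells. Its arguments: {"type":"object","properties":{"motion":{"type":"array"}},"required":["motion"]}

```bash
ls; mkdir -p pics; python3 - <<'E'
from bench import ctrl
import cv2,numpy as np,pickle
o=ctrl.get_obs(); print(o)
for n in ["top","scene"]:
    c=ctrl.camera(n); pickle.dump(c,open(n+'.pkl','wb')); cv2.imwrite(f'pics/{n}0.png',c['pixels'][...,::-1]); print(n,c['fx'],c['fy'],c['cx'],c['cy'],c['R'],c['t'])
E
```

```text
pics
{'time_s': 0.0, 'q': array([-1.47128771e+00,  1.81536536e-01,  1.60803692e+00, -5.84116679e-06,
        1.35380262e+00, -2.06300167e-01]), 'dq': array([6.19721609e-04, 8.72482874e-04, 7.20996689e-06, 1.85831961e-03,
       3.05693575e-04, 1.01052864e-04]), 'joint_efforts': array([ 1.44872181e-03, -4.44857061e+01, -3.51336908e+01, -2.63992379e-04,
        8.67529248e-03,  8.27989197e-06]), 'eef_pos': array([ 0.17307386, -0.54778444,  0.25537268]), 'eef_rot': array([-8.90589496e-04,  9.88332392e-01,  1.52309839e-01,  4.47433621e-05]), 'wrist_force': array([-0.62639144, -1.00234807, -0.39586448]), 'torque': array([ 0.03140957, -0.01400912,  0.00309366]), 'grasp_force': 0.0, 'opening': 0.9958707637412458}
top 475.3794426308387 475.3794426308387 319.39033715813156 198.8772368830085 [[-0.0010123  -0.99998995 -0.00436707]
 [-0.99422318  0.00147515 -0.10732239]
 [ 0.10732775  0.0042332  -0.99421468]] [0.00515713 0.57194665 1.54501341]
scene 435.15521662009405 435.15521662009405 322.5170035421731 195.01989582897144 [[ 0.1426194   0.98966669 -0.01481702]
 [ 0.73401033 -0.11579613 -0.66919361]
 [-0.66399438  0.08456414 -0.74294035]] [-0.07684838 -0.27901365  2.08406818]
```

View pics/top0.png

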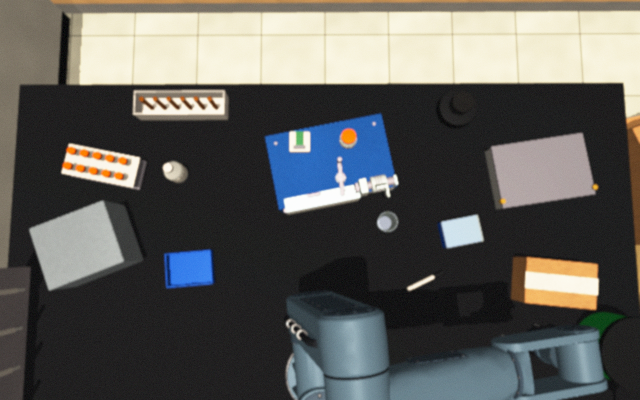

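View pics/scene0.png

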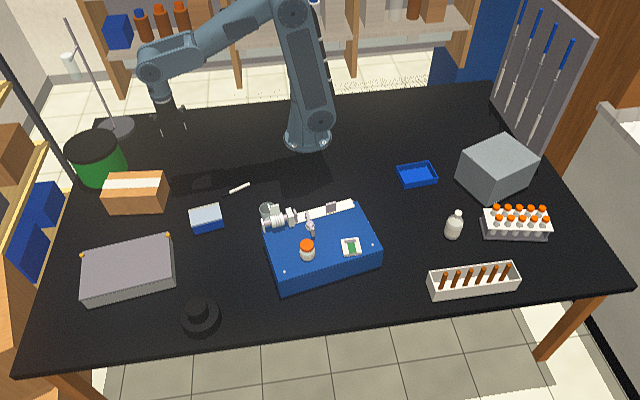

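The top view shows the chiller at about (330,160), rotated a little. The fittings lie along its near edge: bolt (378,184), catch (340,175), door lip (320,198). The beaker is at (387,221). Next I'll fit the cabinet pose from the blue top.

```bash
cat > h.py <<'E'
import numpy as np,cv2
def ray_plane(c,uv,z):
    uv=np.atleast_2d(uv).astype(float)
    d=np.c_[(uv[:,0]-c['cx'])/c['fx'],(uv[:,1]-c['cy'])/c['fy'],np.ones(len(uv))]@c['R']
    o=-c['R'].T@c['t']; s=(z-o[2])/d[:,2]; return o+d*s[:,None]
def cloud(c):
    v,u=np.mgrid[:400,:640]; z=c['depth']
    p=np.stack([(u-c['cx'])/c['fx']*z,(v-c['cy'])/c['fy']*z,z],-1)
    return (p-c['t'])@c['R']
E
python3 - <<'E'
from h import *
import pickle
for n,box in [('top',(255,105,410,225)),('scene',(250,190,390,300))]:
    c=pickle.load(open(n+'.pkl','rb')); P=cloud(c); hsv=cv2.cvtColor(c['pixels'],cv2.COLOR_RGB2HSV)
    x0,y0,x1,y1=box; m=np.zeros((400,640),bool); m[y0:y1,x0:x1]=1
    b=m&(hsv[...,0]>100)&(hsv[...,0]<125)&(hsv[...,1]>120)&(c['depth']>0)&(abs(P[...,2]-.11)<.008)
    top=m&(c['depth']>0)&(P[...,2]>.10)
    q=P[b]; print(n,b.sum(),'z',np.median(q[:,2]))
    for nm,mm in (('blue',b),('all',top)):
        q=P[mm][:,:2]; r=cv2.minAreaRect(q.astype(np.float32)); print(nm,r); print(cv2.boxPoints(r))
    # ray cast blue pixels corners
    uv=np.argwhere(b)[:,::-1]; X=ray_plane(c,uv,.11)[:,:2].astype(np.float32); r=cv2.minAreaRect(X);print('ray',r);print(cv2.boxPoints(r))
E
```

```text
top 6420 z 0.11039131906358884
blue ((0.6876641511917114, -0.030092716217041016), (0.23935814201831818, 0.3801749050617218), 11.30185604095459)
[[ 0.5330529   0.13285416]
 [ 0.60755885 -0.23994851]
 [ 0.8422754  -0.1930396 ]
 [ 0.76776946  0.17976308]]
all ((0.6709370613098145, -0.033482685685157776), (0.2759803235530853, 0.38009798526763916), 11.339178085327148)
[[ 0.4982736   0.12572548]
 [ 0.5730072  -0.24695316]
 [ 0.8436005  -0.19269085]
 [ 0.7688669   0.17998779]]
ray ((0.6871806383132935, -0.03035220503807068), (0.23885154724121094, 0.3795732259750366), 11.388277053833008)
[[ 0.5326315   0.13211638]
 [ 0.6075808  -0.23998365]
 [ 0.84172976 -0.19282079]
 [ 0.7667805   0.17927924]]
scene 4676 z 0.110215298684916
blue ((0.687419056892395, -0.027039095759391785), (0.2444513440132141, 0.382251113653183), 10.589600563049316)
[[ 0.53215134  0.13836958]
 [ 0.60239875 -0.23737131]
 [ 0.8426868  -0.19244777]
 [ 0.77243936  0.18329312]]
all ((0.6737188100814819, -0.02960045635700226), (0.27232664823532104, 0.382251113653183), 10.589600563049316)
[[ 0.50475085  0.13324685]
 [ 0.57499826 -0.24249403]
 [ 0.8426868  -0.19244777]
 [ 0.77243936  0.18329312]]
ray ((0.6901888251304626, -0.027133867144584656), (0.24555754661560059, 0.38015246391296387), 11.378762245178223)
[[ 0.5323224   0.1349828 ]
 [ 0.60732424 -0.23769754]
 [ 0.84805524 -0.18925053]
 [ 0.7730534   0.1834298 ]]
```

```bash
cat >> h.py <<'E'
A=np.radians(11.3); C0=np.array([0.6875,-0.029,0.11])
RC=np.array([[np.cos(A),-np.sin(A),0],[np.sin(A),np.cos(A),0],[0,0,1]])
def tocab(P): return (np.asarray(P)-C0)@RC   # m, z above cabinet top
def toworld(p): return np.asarray(p)@RC.T+C0
E
python3 - <<'E'
from h import *
import pickle
for n in ('top','scene'):
    c=pickle.load(open(n+'.pkl','rb')); Q=tocab(cloud(c))*1000
    m=(c['depth']>0)&(abs(Q[...,0]+70)<90)&(abs(Q[...,1])<195)&(Q[...,2]>12)
    q=Q[m]; q=q[np.argsort(q[:,1])]
    print(n,len(q)); print(' '.join('%d,%d,%d'%tuple(r) for r in q if r[2]>30))
E
```

```text
top 843
-113,-185,48 -97,-185,50 -111,-185,54 -103,-184,47 -100,-184,51 -90,-184,45 -116,-184,50 -119,-184,47 -93,-184,46 -106,-183,49 -120,-183,32 -109,-183,48 -99,-182,47 -97,-182,52 -113,-181,52 -116,-180,55 -106,-180,50 -119,-180,52 -103,-180,55 -98,-180,43 -93,-180,51 -119,-180,35 -111,-179,46 -109,-179,52 -114,-179,45 -102,-179,46 -91,-178,41 -97,-178,54 -105,-178,45 -108,-178,44 -118,-178,50 -118,-177,31 -95,-177,45 -116,-177,36 -98,-176,46 -111,-176,49 -114,-176,47 -101,-175,46 -104,-175,43 -94,-175,41 -112,-174,39 -108,-174,49 -116,-173,41 -98,-173,47 -111,-173,50 -101,-172,51 -104,-171,52 -107,-171,49 -110,-171,46 -115,-171,39 -112,-170,43 -97,-170,46 -100,-169,46 -103,-169,45 -106,-168,47 -117,-168,35 -114,-167,41 -109,-167,49 -97,-167,49 -112,-166,49 -100,-166,48 -95,-165,41 -108,-165,44 -103,-165,52 -106,-164,50 -112,-164,48 -114,-163,46 -117,-163,43 -99,-163,49 -105,-162,44 -94,-162,40 -103,-162,53 -108,-161,47 -116,-161,37 -113,-161,43 -93,-160,35 -111,-160,52 -104,-160,43 -99,-160,51 -102,-159,50 -97,-158,42 -110,-158,44 -108,-158,50 -113,-158,44 -116,-157,42 -103,-15
[... 12835 characters left out ...]
-2,-20,34 -15,-18,57 -7,-18,39 -7,-18,45 -9,-18,30 -7,-17,61 -7,-17,55 -9,-17,48 -46,-16,30 -94,57,46 -106,57,50 -96,57,33 -98,58,52 -98,58,35 -98,58,46 -103,60,52 -94,61,45 -96,61,37 -99,63,44 -100,63,54 -101,63,47 -94,65,31 -96,65,41 -98,66,49 -99,66,42 -100,67,53 -96,69,34 -97,70,38 -108,70,48 -97,70,48 -100,71,39 -100,71,50 -104,72,52 -95,73,44 -96,73,32 -96,73,49 -96,73,37 -103,75,46 -104,76,50 -96,77,47 -99,78,49 -99,78,32 -99,78,37 -103,79,50 -94,80,48 -95,80,53 -96,81,40 -100,82,30 -101,82,51 -103,83,53 -95,84,34 -95,84,40 -97,85,48 -98,86,41 -100,86,50 -103,87,52 -95,88,32 -96,89,54 -97,89,35 -97,89,46 -99,90,39 -100,90,54 -94,92,49 -94,92,38 -94,92,32 -97,93,40 -98,93,50 -102,95,51
```

```bash
python3 - <<'E'
from h import *
from bench import ctrl
from scipy.spatial.transform import Rotation as R
o=ctrl.get_obs(); q=o['eef_rot']; M=R.from_quat(q[[1,2,3,0]]).as_matrix(); print(M.round(3)); print('yaw want')
# desired: tool down over front of bolt
for p in [(-.125,-.10,.0),(-.105,-.120,0)]: print(toworld(p))
print(RC)
E
```

```text
[[ 0.954  0.301 -0.   ]
 [ 0.301 -0.954  0.002]
 [ 0.    -0.002 -1.   ]]
yaw want
[ 0.58451778 -0.15155473  0.11      ]
[ 0.608049  -0.1672481  0.11     ]
[[ 0.98061466 -0.19594614  0.        ]
 [ 0.19594614  0.98061466  0.        ]
 [ 0.          0.          1.        ]]
```

```bash
cat > st.py <<'E'
from h import *
from bench import ctrl
from scipy.spatial.transform import Rotation as R
def st():
    o=ctrl.get_obs(); M=R.from_quat(o['eef_rot'][[1,2,3,0]]).as_matrix()
    p=tocab(o['eef_pos'])*1000; tip=tocab(o['eef_pos']+M[:,2]*ctrl.tip_reach)*1000
    print('t',round(o['time_s'],2),'tcp',p.round(1),'tip',tip.round(1),'twist needed',round(np.degrees(np.arctan2(M[1,0],M[0,0]))-11.3,2),'F',(RC.T@o['wrist_force']).round(1),'open',round(o['opening'],2),'tilt',M[:2,2].round(3))
    return o,M
if __name__=='__main__': st()
E
python3 st.py
```

```text
t 0.1 tcp [-606.1 -408.   145.5] tip [-606.1 -407.9  120.5] twist needed 6.22 F [ 0.   0.  -0.4] open 1.01 tilt [-0.     0.002]
```

>>> servo_tool --motion '[[[4.4,-2.2,0,2,1],[8.8,-4.4,0,4,1],[13.2,-6.6,0,6.2,1],[17.6,-8.8,0,6.2,1],[22,-11,0,6.2,1]]]'

```text
time_s: 0.6
eef_pos: [0.3507, -0.3755, 0.256]
eef_rot: [-0.0, 0.995, 0.098, -0.0]
wrist_force: [0.8, -1.0, -0.2]
opening: 0.14
grasp_force: 0.0
```

```bash
python3 st.py
```

```text
t 0.6 tcp [-398.1 -273.8  146. ] tip [-398.1 -273.8  121. ] twist needed -0.01 F [ 0.6 -1.1 -0.2] open 0.14 tilt [-0.  0.]
```

>>> servo_tool --motion '[[[4.2,-2.7,0,0,1],[8.4,-5.4,0,0,1],[12.6,-8.1,0,0,1],[16.8,-10.8,0,0,1],[21,-13.4,0,0,1]]]'

```text
time_s: 1.1
eef_pos: [0.5304, -0.2026, 0.256]
eef_rot: [-0.0, 0.995, 0.099, -0.0]
wrist_force: [-0.2, -0.2, 0.1]
opening: -0.001
grasp_force: 0.0
```

>>> servo_tool --motion '[[[2.2,-1.4,0,0,1],[4.3,-2.7,0,0,1],[4.3,-2.7,0,0,1],[4.3,-2.7,0,0,1]]]'

```text
time_s: 1.5
eef_pos: [0.566, -0.1693, 0.2556]
eef_rot: [-0.0, 0.995, 0.099, -0.001]
wrist_force: [-0.2, -0.0, 0.4]
opening: 0.003
grasp_force: 0.0
```

```bash
python3 - <<'E'
from st import *
o,M=st()
c=ctrl.camera('wrist'); import pickle; c['o']=o; pickle.dump(c,open('w1.pkl','wb')); cv2.imwrite('pics/w1.png',c['pixels'][...,::-1]); print(c['hand_eye'],c['fx'],c['cx'],c['cy'])
E
```

```text
t 1.5 tcp [-146.6 -113.8  145.6] tip [-146.6 -113.7  120.6] twist needed 0.09 F [-0.2  0.   0.4] open 0.0 tilt [-0.001  0.   ]
[[ 2.29535283e-04 -9.58783562e-01 -2.84137342e-01  7.27755938e-02]
 [ 9.99999958e-01  2.69727269e-04 -1.02326563e-04  1.07681476e-03]
 [ 1.74748615e-04 -2.84137306e-01  9.58783584e-01 -1.16704407e-01]
 [ 0.00000000e+00  0.00000000e+00  0.00000000e+00  1.00000000e+00]] 309.70691628693146 316.8778424025249 199.8867860722704
```

View pics/w1.png

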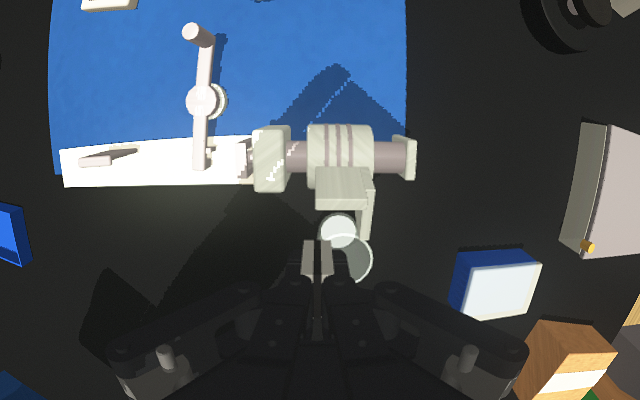

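The wrist view shows the ear's side plate at (341,190), its rear plate at (365,212) and the closed fingers at (317,255). They are lined up over the pocket, so I descend inside the corner.

>>> servo_tool --motion '[[[0.2,0.3,1.5,0,1],[0.2,0.6,3,0,1],[0.2,0.6,4.5,0,1],[0.2,0.6,5.3,0,1],[0.2,0.6,5.3,0,1]]]'

```text
time_s: 2.05
eef_pos: [0.5681, -0.1749, 0.2008]
eef_rot: [-0.001, 0.995, 0.098, -0.002]
wrist_force: [-0.1, 0.4, 0.5]
opening: -0.002
grasp_force: 0.0
```

```bash
python3 st.py
```

```text
t 2.05 tcp [-145.7 -119.6   90.8] tip [-145.8 -119.6   65.8] twist needed -0.01 F [0.  0.4 0.5] open -0.0 tilt [-0.004  0.002]
```

>>> servo_tool --motion '[[[0,0.4,0,0,1],[0,0.8,0,0,1],[0,1.2,0,0,1],[0,1.5,0,0,1],[0,1.5,0,0,1]]]'

```text
time_s: 2.55
eef_pos: [0.5726, -0.1892, 0.2038]
eef_rot: [-0.001, 0.995, 0.099, 0.0]
wrist_force: [-0.8, 6.6, 1.8]
opening: 0.0
grasp_force: 3.1
```

```bash
python3 st.py
```

```text
t 2.55 tcp [-144.1 -134.6   93.8] tip [-144.1 -134.5   68.8] twist needed 0.03 F [0.5 6.6 1.8] open 0.0 tilt [0.    0.002]
```

>>> servo_tool --motion '[[[0,0.4,0,0,1],[0,0.8,0,0,1],[0,1.2,0,0,1],[0,1.4,0,0,1],[0,1.4,0,0,1]]]'

```text
time_s: 3.05
eef_pos: [0.5751, -0.2019, 0.2038]
eef_rot: [-0.002, 0.995, 0.099, -0.0]
wrist_force: [-1.9, 8.9, 3.6]
opening: -0.003
grasp_force: 4.8
```

```bash
python3 st.py
```

```text
t 3.05 tcp [-144.1 -147.5   93.8] tip [-144.1 -147.4   68.8] twist needed 0.06 F [-0.1  9.1  3.6] open -0.0 tilt [-0.     0.004]
```

>>> servo_tool --motion '[[[0,0.1,0,0,1],[0,0.2,0,0,1],[0,0.2,0,0,1]]]'

```text
time_s: 3.35
eef_pos: [0.5755, -0.2035, 0.2038]
eef_rot: [-0.002, 0.995, 0.099, -0.0]
wrist_force: [-2.1, 9.8, 3.7]
opening: -0.002
grasp_force: 5.0
```

```bash
python3 st.py
```

```text
t 3.35 tcp [-144.1 -149.2   93.8] tip [-144.  -149.1   68.8] twist needed 0.07 F [-0.1 10.   3.7] open -0.0 tilt [-0.001  0.004]
```

>>> servo_tool --motion '[[[0,0.1,0,0,1],[0,0.2,0,0,1],[0,0.2,0,0,1]]]'

```text
time_s: 3.65
eef_pos: [0.5758, -0.2053, 0.2038]
eef_rot: [-0.002, 0.995, 0.099, -0.0]
wrist_force: [-2.2, 10.8, 4.4]
opening: -0.003
grasp_force: 5.3
```

```bash
python3 st.py
```

```text
t 3.65 tcp [-144.  -151.    93.8] tip [-144.  -150.9   68.8] twist needed 0.08 F [-0.  11.   4.4] open -0.0 tilt [-0.001  0.004]
```

>>> servo_tool --motion '[[[0,0.1,0,0,1],[0,0.2,0,0,1],[0,0.2,0,0,1]]]'

```text
time_s: 3.95
eef_pos: [0.576, -0.2064, 0.2037]
eef_rot: [-0.003, 0.995, 0.099, -0.0]
wrist_force: [-3.5, 13.0, 4.7]
opening: 0.0
grasp_force: 6.9
```

```bash
python3 - <<'E'
from st import *
o,M=st()
c=ctrl.camera('wrist'); cv2.imwrite('pics/w2.png',cv2.resize(c['pixels'][90:300,200:460,::-1],None,fx=2.5,fy=2.5))
E
```

```text
t 3.95 tcp [-144.  -152.1   93.7] tip [-144.1 -151.9   68.7] twist needed 0.1 F [-0.9 13.4  4.7] open 0.0 tilt [-0.001  0.006]
```

View pics/w2.png

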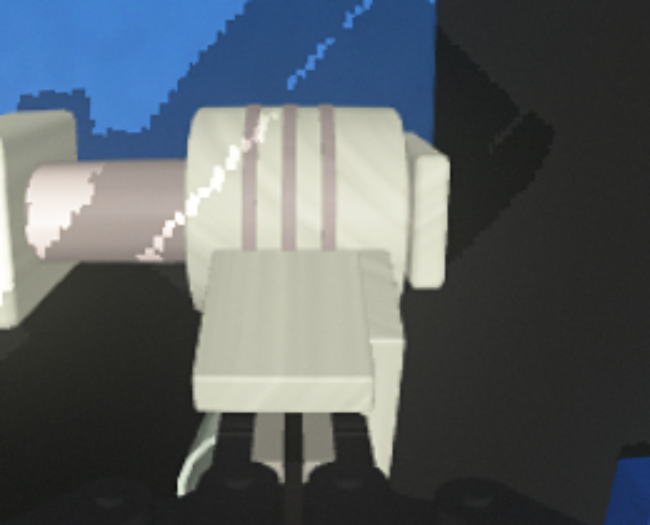

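The collar at crop (300,180) has moved back and sits close against the tail bracket (430,210), so it is at its stop. I push the side plate to +x.

>>> servo_tool --motion '[[[0.5,0,0,0,1],[1,0,0,0,1],[1.5,0,0,0,1],[2,0,0,0,1],[2.5,0,0,0,1]]]'

```text
time_s: 4.5
eef_pos: [0.6003, -0.2011, 0.2055]
eef_rot: [-0.003, 0.995, 0.1, -0.001]
wrist_force: [-10.4, 17.1, 16.4]
opening: -0.001
grasp_force: 15.6
```

```bash
python3 st.py
```

```text
t 4.5 tcp [-119.2 -151.7   95.5] tip [-119.3 -151.5   70.5] twist needed 0.12 F [-6.9 18.8 16.4] open -0.0 tilt [-0.002  0.005]
```

>>> servo_tool --motion '[[[0.4,0,0,0,1],[0.8,0,0,0,1],[1.2,0,0,0,1],[1.6,0,0,0,1],[1.6,0,0,0,1]]]'

```text
time_s: 5.0
eef_pos: [0.6151, -0.1978, 0.2033]
eef_rot: [-0.003, 0.995, 0.1, -0.002]
wrist_force: [-8.3, 14.0, 6.1]
opening: -0.002
grasp_force: 14.5
```

```bash
python3 st.py
```

```text
t 5.0 tcp [-104.  -151.4   93.3] tip [-104.1 -151.2   68.3] twist needed 0.14 F [-5.4 15.3  6.1] open -0.0 tilt [-0.005  0.006]
```

>>> servo_tool --motion '[[[0.4,0,0,0,1],[0.8,0,0,0,1],[1.1,0,0,0,1],[1.1,0,0,0,1]]]'

```text
time_s: 5.4
eef_pos: [0.6252, -0.1956, 0.2014]
eef_rot: [-0.004, 0.995, 0.099, -0.003]
wrist_force: [-6.3, 12.5, -1.0]
opening: -0.005
grasp_force: 10.3
```

```bash
python3 st.py
```

```text
t 5.4 tcp [ -93.7 -151.2   91.4] tip [ -93.9 -151.    66.4] twist needed 0.12 F [-3.7 13.4 -1. ] open -0.0 tilt [-0.007  0.007]
```

>>> servo_tool --motion '[[[0.2,0,0,0,1],[0.4,0,0,0,1],[0.4,0,0,0,1]]]'

```text
time_s: 5.7
eef_pos: [0.6263, -0.1954, 0.2011]
eef_rot: [-0.004, 0.995, 0.099, -0.007]
wrist_force: [-19.1, 10.7, 4.9]
opening: 0.0
grasp_force: 14.2
```

```bash
python3 st.py
```

```text
t 5.7 tcp [ -92.6 -151.2   91.1] tip [ -93.  -151.    66.1] twist needed 0.09 F [-16.6  14.2   4.9] open 0.0 tilt [-0.014  0.007]
```

The x force jumped to -17 N, so the turn is at its stop. I let the collar spring forward into the notch.

>>> servo_tool --motion '[[[-0.2,0,0,0,1],[-0.2,-0.4,0,0,1],[-0.2,-0.8,0,0,1],[-0.2,-1.2,0,0,1],[-0.2,-1.5,0,0,1]]]'

```text
time_s: 6.2
eef_pos: [0.6251, -0.1846, 0.203]
eef_rot: [0.0, 0.995, 0.099, -0.001]
wrist_force: [-3.3, -2.4, 0.6]
opening: 0.001
grasp_force: 1.6
```

```bash
python3 st.py
```

```text
t 6.2 tcp [ -91.7 -140.4   93. ] tip [ -91.7 -140.4   68. ] twist needed 0.03 F [-3.7 -1.8  0.6] open 0.0 tilt [-0.003 -0.001]
```

>>> servo_tool --motion '[[[-0.4,0,0,0,1],[-0.8,0,-0.5,0,1],[-0.8,0,-3,0,1],[-0.8,0,-6,0,1],[-0.8,0,-8,0,1]]]'

```text
time_s: 6.7
eef_pos: [0.6191, -0.1865, 0.2865]
eef_rot: [0.001, 0.995, 0.098, 0.002]
wrist_force: [0.6, -0.2, -0.1]
opening: -0.001
grasp_force: 0.0
```

```bash
python3 - <<'E'
from st import *
o,M=st()
c=ctrl.camera('wrist'); cv2.imwrite('pics/w3.png',c['pixels'][...,::-1])
E
```

```text
t 6.7 tcp [ -97.9 -141.   176.5] tip [ -97.8 -141.1  151.5] twist needed 0.01 F [ 0.5 -0.3 -0.1] open -0.0 tilt [ 0.004 -0.002]
```

View pics/w3.png

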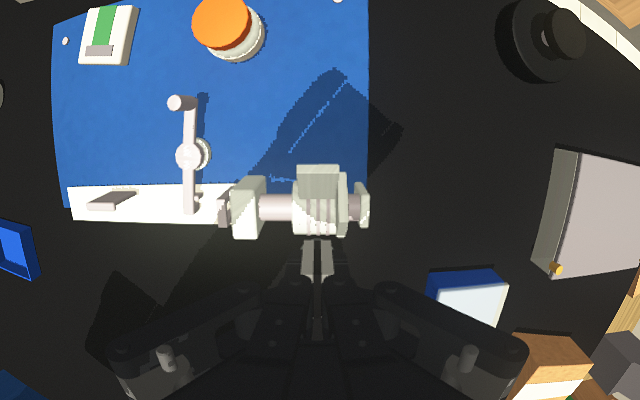

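The wrist view shows the ear swung to the rear at (318,178), a wide gap between housing (250,205) and collar (318,210) consistent with parking, and the catch post at (178,102). Next is the catch.

>>> servo_tool --motion '[[[2.2,-3.9,0,0,1],[4.4,-7.8,0,0,1],[6.6,-11.7,0,0,1],[8.8,-15.8,0,0,1],[8.8,-15.8,0,0,1]]]'

```text
time_s: 7.25
eef_pos: [0.6746, -0.0079, 0.2835]
eef_rot: [-0.001, 0.995, 0.102, 0.001]
wrist_force: [0.2, -0.5, 0.4]
opening: 0.001
grasp_force: 0.0
```

```bash
python3 - <<'E'
from st import *
o,M=st()
c=ctrl.camera('top'); Q=tocab(cloud(c))*1000
def rep(n,m):
    q=Q[m&(c['depth']>0)]; print(n,len(q),np.median(q,0).round(),q.min(0).round(),q.max(0).round())
B=lambda a,b,d,e,f,g:(Q[...,0]>a)&(Q[...,0]<b)&(Q[...,1]>d)&(Q[...,1]<e)&(Q[...,2]>f)&(Q[...,2]<g)
rep('collar',B(-130,-80,-176,-93,53,75)); rep('ear',B(-100,-40,-176,-93,78,110)); rep('jar',B(20,115,-100,-20,45,75))
E
```

```text
t 7.25 tcp [ -8.5  23.2 173.5] tip [ -8.4  23.3 148.5] twist needed 0.36 F [ 0.1 -0.5  0.4] open 0.0 tilt [0.002 0.002]
collar 180 [-104. -142.   59.] [-126. -165.   53.] [-80. -96.  73.]
ear 65 [ -72. -154.   83.] [-100. -163.   78.] [ -61. -128.  102.]
jar 37 [ 46. -81.  65.] [ 29. -89.  49.] [ 69. -45.  70.]
```

>>> servo_tool --motion '[[[0,0,3.5,0,1],[0,0,7,0,1],[0,0,10,0,1],[0,0,11.8,0,1],[0,0,11.8,0,1]]]'

```text
time_s: 7.8
eef_pos: [0.6714, -0.0148, 0.1616]
eef_rot: [-0.001, 0.995, 0.098, -0.003]
wrist_force: [-0.9, 0.1, 0.0]
opening: 0.002
grasp_force: 0.0
```

```bash
python3 st.py
```

```text
t 7.8 tcp [-13.   17.1  51.6] tip [-13.2  17.2  26.6] twist needed -0.07 F [-0.8  0.3  0. ] open 0.0 tilt [-0.006  0.001]
```

>>> servo_tool --motion '[[[0,0.4,0,0,1],[0,0.8,0,0,1],[0,1.2,0,0,1],[0,1.6,0,0,1],[0,2,0,0,1]]]'

```text
time_s: 8.3
eef_pos: [0.678, -0.0337, 0.1661]
eef_rot: [0.0, 0.995, 0.099, 0.001]
wrist_force: [-0.3, 0.2, 0.5]
opening: -0.002
grasp_force: 0.0
```

```bash
python3 st.py
```

```text
t 8.3 tcp [-10.2  -2.7  56.1] tip [-10.2  -2.8  31.1] twist needed 0.01 F [-0.3  0.2  0.5] open -0.0 tilt [ 0.001 -0.   ]
```

>>> servo_tool --motion '[[[0,0.8,0,0,1],[-0.1,1.5,0,0,1],[-0.2,2.1,0,0,1],[-0.2,2.7,0,0,1],[-0.3,3.3,0,0,1]]]'

```text
time_s: 8.8
eef_pos: [0.6807, -0.0661, 0.1646]
eef_rot: [-0.001, 0.995, 0.099, -0.001]
wrist_force: [-0.4, 3.0, 0.0]
opening: 0.002
grasp_force: 1.2
```

```bash
python3 st.py
```

```text
t 8.8 tcp [-13.9 -35.1  54.6] tip [-14.  -35.   29.6] twist needed 0.03 F [0.2 3.  0. ] open 0.0 tilt [-0.001  0.001]
```

>>> servo_tool --motion '[[[-0.3,0.6,0,0,1],[-0.7,1.2,0,0,1],[-1.2,1.8,0,0,1],[-1.7,2.3,0,0,1],[-2.3,2.7,0,0,1]]]'

```text
time_s: 9.3
eef_pos: [0.6636, -0.0975, 0.1652]
eef_rot: [-0.0, 0.995, 0.099, 0.0]
wrist_force: [0.5, 3.3, -0.5]
opening: -0.002
grasp_force: 1.3
```

```bash
python3 st.py
```

```text
t 9.3 tcp [-36.8 -62.5  55.2] tip [-36.8 -62.5  30.2] twist needed 0.02 F [ 1.1  3.1 -0.5] open -0.0 tilt [0. 0.]
```

```bash
python3 - <<'E'
from st import *
o,M=st()
c=ctrl.camera('wrist'); cv2.imwrite('pics/w4.png',cv2.resize(c['pixels'][100:340,120:460,::-1],None,fx=2.2,fy=2.2))
E
```

```text
t 9.3 tcp [-36.8 -62.5  55.2] tip [-36.8 -62.5  30.2] twist needed 0.02 F [ 1.1  3.1 -0.5] open -0.0 tilt [0. 0.]
```

View pics/w4.png

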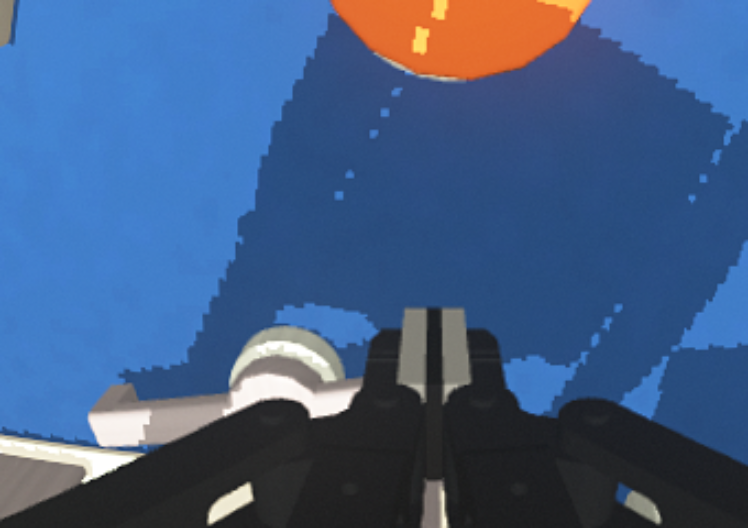

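The tongue (120,420) now points left of the pivot (285,385), nearly off. I push the post the rest of the way towards -x.

>>> servo_tool --motion '[[[-0.3,0.1,0,0,1],[-0.6,0.2,0,0,1],[-0.9,0.2,0,0,1],[-0.9,0.2,0,0,1]]]'

```text
time_s: 9.75
eef_pos: [0.6559, -0.1015, 0.1656]
eef_rot: [0.001, 0.995, 0.099, 0.001]
wrist_force: [4.9, -1.5, -0.9]
opening: -0.002
grasp_force: 1.9
```

```bash
python3 st.py
```

```text
t 9.75 tcp [-45.2 -64.9  55.6] tip [-45.2 -64.9  30.6] twist needed 0.01 F [ 4.5 -2.4 -0.9] open -0.0 tilt [ 0.002 -0.001]
```

>>> servo_tool --motion '[[[-0.3,0,0,0,1],[-0.5,0,0,0,1],[-0.5,0,0,0,1]]]'

```text
time_s: 10.05
eef_pos: [0.6549, -0.1015, 0.1661]
eef_rot: [0.001, 0.995, 0.099, 0.006]
wrist_force: [21.1, 1.8, -10.3]
opening: 0.001
grasp_force: 10.6
```

```bash
python3 st.py
```

```text
t 10.05 tcp [-46.2 -64.7  56.1] tip [-45.9 -64.8  31.1] twist needed 0.03 F [ 21.1  -2.4 -10.3] open 0.0 tilt [ 0.012 -0.001]
```

Force 21 N: the catch is at its stop. I back off, lift, and go behind the pull tab.

>>> servo_tool --motion '[[[1,0,0,0,1],[2,0,0,0,1],[2,0,-3,0,1],[2,0,-6,0,1],[2,0,-8,0,1]]]'

```text
time_s: 10.55
eef_pos: [0.6707, -0.098, 0.2476]
eef_rot: [0.0, 0.995, 0.099, 0.0]
wrist_force: [-0.0, -0.6, 0.3]
opening: 0.0
grasp_force: 0.0
```

>>> servo_tool --motion '[[[-1,-3.5,0,0,1],[-2,-7,0,0,1],[-3,-10.5,0,0,1],[-3.6,-13.7,0,0,1],[-3.6,-13.7,0,0,1]]]'

```text
time_s: 11.05
eef_pos: [0.6063, 0.033, 0.2454]
eef_rot: [-0.001, 0.995, 0.101, -0.001]
wrist_force: [-0.4, -1.3, -0.1]
opening: 0.0
grasp_force: 0.0
```

```bash
python3 - <<'E'
from st import *
o,M=st()
c=ctrl.camera('top'); Q=tocab(cloud(c))*1000
c2=c['pixels'][100:230,250:430,::-1]; cv2.imwrite('pics/t2.png',cv2.resize(c2,None,fx=4,fy=4))
B=lambda a,b,d,e,f,g:(Q[...,0]>a)&(Q[...,0]<b)&(Q[...,1]>d)&(Q[...,1]<e)&(Q[...,2]>f)&(Q[...,2]<g)
q=Q[B(-80,20,-85,-35,45,70)&(c['depth']>0)]; print('post',len(q),q.mean(0),q.min(0),q.max(0))
E
```

```text
t 11.05 tcp [-67.5  76.7 135.4] tip [-67.5  76.8 110.4] twist needed 0.24 F [-0.7 -1.2 -0.1] open 0.0 tilt [-0.002  0.001]
post 18 [-62.28799663 -70.35628902  57.11946189] [-67.54798148 -77.06096686  46.08378018] [-56.94867374 -64.95297684  66.14107986]
```

View pics/t2.png

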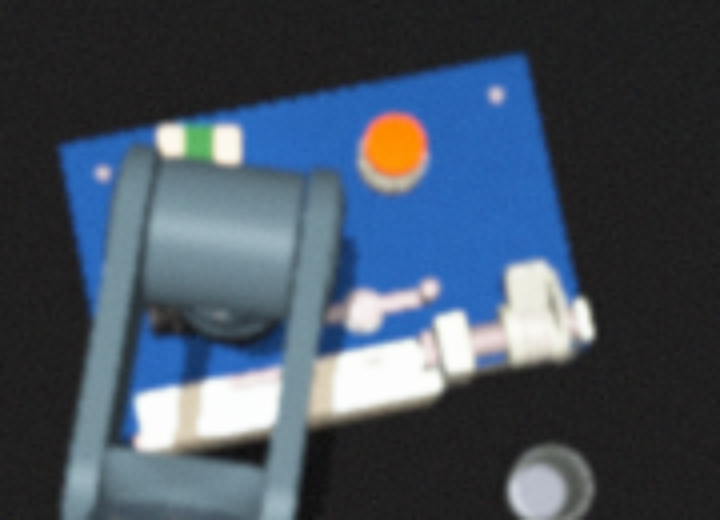

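The post sits at cabinet (-62,-70), so the catch is fully off, and the collar is parked. I descend behind the tab and make contact.

>>> servo_tool --motion '[[[0,0,3,0,1],[0,0,6,0,1],[0,0,8,0,1],[0,0,8.6,0,1],[0,0,8.6,0,1]]]'

```text
time_s: 11.6
eef_pos: [0.6078, 0.0286, 0.1584]
eef_rot: [-0.0, 0.995, 0.098, -0.001]
wrist_force: [0.1, 0.1, 0.3]
opening: -0.002
grasp_force: 0.0
```

```bash
python3 st.py
```

```text
t 11.6 tcp [-66.8  72.1  48.4] tip [-66.9  72.1  23.4] twist needed -0.03 F [0.2 0.1 0.3] open -0.0 tilt [-0.002 -0.   ]
```

>>> servo_tool --motion '[[[-0.4,0,0,0,1],[-0.8,0,0,0,1],[-1.2,0,0,0,1],[-1.6,0,0,0,1],[-1.6,0,0,0,1]]]'

```text
time_s: 12.1
eef_pos: [0.5919, 0.0262, 0.1598]
eef_rot: [0.0, 0.995, 0.099, 0.0]
wrist_force: [0.7, 0.1, -0.3]
opening: -0.003
grasp_force: 0.0
```

```bash
python3 st.py
```

```text
t 12.1 tcp [-82.9  72.9  49.8] tip [-82.9  72.8  24.8] twist needed 0.02 F [ 0.7 -0.  -0.3] open -0.0 tilt [ 0. -0.]
```

>>> servo_tool --motion '[[[-0.5,0.2,0,2,1],[-1.0,0.3,0,4,1],[-1.5,0.5,0,7,1],[-2.1,0.6,0,10,1],[-2.6,0.7,0,13,1]]]'

```text
time_s: 12.6
eef_pos: [0.5686, 0.0136, 0.1597]
eef_rot: [0.0, 1.0, -0.017, 0.001]
wrist_force: [2.8, -2.0, -1.0]
opening: -0.002
grasp_force: 1.1
```

```bash
python3 st.py
```

```text
t 12.6 tcp [-108.2   65.1   49.7] tip [-108.2   65.    24.7] twist needed -13.2 F [ 2.3 -2.5 -1. ] open -0.0 tilt [ 0.002 -0.001]
```

>>> servo_tool --motion '[[[-0.5,0.2,0,3,1],[-1.0,0.35,0,6,1],[-1.5,0.5,0,9,1],[-2.1,0.6,0,12,1],[-2.6,0.7,0,15,1]]]'

```text
time_s: 13.1
eef_pos: [0.5423, 0.0072, 0.1598]
eef_rot: [0.0, 0.989, -0.147, 0.001]
wrist_force: [2.7, -1.3, -0.0]
opening: 0.0
grasp_force: 1.1
```

```bash
python3 st.py
```

```text
t 13.1 tcp [-135.2   64.    49.8] tip [-135.2   63.9   24.8] twist needed -28.2 F [ 2.4 -1.8 -0. ] open 0.0 tilt [ 0.002 -0.001]
```

>>> servo_tool --motion '[[[-0.5,0.2,0,3,1],[-1.0,0.35,0,6,1],[-1.5,0.5,0,9,1],[-2.1,0.6,0,12,1],[-2.6,0.7,0,15,1]]]'

```text
time_s: 13.6
eef_pos: [0.5153, 0.008, 0.1598]
eef_rot: [0.0, 0.962, -0.275, 0.001]
wrist_force: [0.7, -2.7, 0.0]
opening: -0.001
grasp_force: 1.1
```

>>> servo_tool --motion '[[[-0.5,0.15,0,3,1],[-1.0,0.3,0,6,1],[-1.5,0.45,0,9,1],[-2.1,0.55,0,12,1],[-2.6,0.65,0,15,1]]]'

```text
time_s: 14.1
eef_pos: [0.4896, 0.0162, 0.1597]
eef_rot: [0.0, 0.917, -0.398, 0.001]
wrist_force: [0.0, -2.4, 1.2]
opening: 0.003
grasp_force: 1.2
```

```bash
python3 st.py
```

```text
t 14.1 tcp [-185.2   83.1   49.7] tip [-185.1   83.1   24.7] twist needed -58.2 F [-0.4 -2.3  1.2] open 0.0 tilt [ 0.001 -0.001]
```

>>> servo_tool --motion '[[[-0.5,0.15,0,3,1],[-1.0,0.3,0,6,1],[-1.5,0.45,0,9,1],[-2.1,0.55,0,12,1],[-2.6,0.65,0,15,1]]]'

```text
time_s: 14.6
eef_pos: [0.4668, 0.0308, 0.1596]
eef_rot: [0.0, 0.858, -0.514, 0.001]
wrist_force: [-0.4, -2.3, 0.8]
opening: 0.003
grasp_force: 1.2
```

```bash
python3 st.py
```

```text
t 14.6 tcp [-204.7  101.9   49.6] tip [-204.7  101.8   24.6] twist needed -73.19 F [-0.8 -2.2  0.8] open 0.0 tilt [ 0.001 -0.001]
```

>>> servo_tool --motion '[[[0,0,0,0,1],[0,0,0,0,1],[0,0,0,0,1],[0.5,0,0,0,1],[1.2,0,0,0,1]]]'

```text
time_s: 15.1
eef_pos: [0.4729, 0.0206, 0.1593]
eef_rot: [0.0, 0.859, -0.512, -0.0]
wrist_force: [-0.6, -0.5, 0.7]
opening: 0.002
grasp_force: 0.0
```

>>> servo_tool --motion '[[[0.3,0,-2,0,1],[0.3,0,-5,0,1],[0.3,0,-9,0,1],[0.3,0,-13,0,1],[0.3,0,-13,0,1]]]'

```text
time_s: 15.6
eef_pos: [0.4774, 0.017, 0.2956]
eef_rot: [-0.002, 0.859, -0.513, 0.005]
wrist_force: [0.3, -0.2, 0.9]
opening: 0.005
grasp_force: 0.0
```

>>> servo_tool --motion '[[[0,4,0,0,1],[0,8,0,0,1],[0,12,0,0,1],[0,12,0,0,1],[0,12,0,0,1]]]'

```text
time_s: 16.1
eef_pos: [0.3685, -0.0395, 0.2894]
eef_rot: [-0.0, 0.858, -0.514, 0.001]
wrist_force: [0.8, -0.1, 0.9]
opening: -0.002
grasp_force: 0.0
```

```bash
python3 - <<'E'
from st import *
o,M=st()
c=ctrl.camera('scene'); c2=c['pixels'][150:300,200:440,::-1]; cv2.imwrite('pics/s3.png',cv2.resize(c2,None,fx=3,fy=3))
Q=tocab(cloud(c))*1000; m=(c['depth']>0)&(Q[...,0]>-240)&(Q[...,0]<-140)&(Q[...,1]>100)&(Q[...,1]<180)&(Q[...,2]>0)&(Q[...,2]<12)
q=Q[m]; print(len(q),cv2.minAreaRect(q[:,:2].astype(np.float32)))
E
```

```text
t 16.1 tcp [-314.9   52.3  179.4] tip [-314.8   52.2  154.4] twist needed -73.1 F [ 0.7 -0.2  0.9] open -0.0 tilt [ 0.001 -0.   ]
172 ((-189.39010620117188, 138.06658935546875), (110.45350646972656, 44.101749420166016), 16.86366081237793)
```

View pics/s3.png

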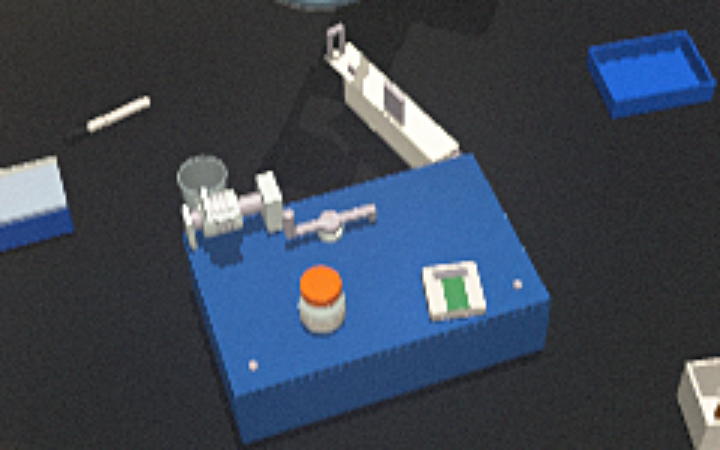

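The scene view shows the door standing open at about 73° (crop 390,105), the catch turned (330,220), the collar parked (225,210) and the bystanders in place.

```bash
python3 -c "
from bench import ctrl
print(ctrl.hand_in())"
```

```text
the job is handed in; nothing more can be done
None
```

I parked the bolt withdrawn, turned the catch fully off, left the door standing open at about 73°, and handed the job in. The last scene image shows the bystanders in place, but no verdict came back.

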